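# Fit the natch plugs of a half mould and gauge the large one

### The job

Two plaster natch plugs, a large and a small one, lie on the bench: seat each fully home in its matching socket in the face of the plaster half mould, base first, and let go. Then check that the large plug does not stand too proud: take the dial depth gauge and hold it upright astride the large plug, its bar along the mould's long edge, both feet flat on the mould face and its plunger on the pencilled cross, pressing it down lightly, with about 10 N. Finish while still holding the gauge there in the gripper for the reading, and leave the cup, the tub and the rubber kidney alone.

Things in the scene. Friction and masses are not known exactly. Their poses are not given: they have to be found in the camera images.
- mould: White plaster half mould, fixed, face up, 230 x 186 x 56 mm, with a half-vase cavity 68 mm wide along its middle, open at the +x end. Origin: centre of its underside; x along its long edge, y across, z up; the flat face is at z = 56 mm. The flange on the +y side of the cavity (64 mm wide) has the large socket, the one on the -y side (54 mm) the small one.
- socket_large (a point): Centre of the mouth of the large socket, on the mould face at x = +35, y = +61 mm of the mould: a round blind hole 43 mm wide and 16 mm deep with a 2 mm chamfer. Axes as the mould's.
- socket_small (a point): Centre of the mouth of the small socket, on the mould face at x = -40, y = -66 mm of the mould: a round blind hole 33 mm wide and 12 mm deep with a 2 mm chamfer. Axes as the mould's.
- plug_large: Large plaster natch plug, 45 g, upright on the bench: round, 36 mm tall, widest (40 mm) 5 mm above its base, tapering to 34 mm at 28 mm height, then to a flat crown 21 mm wide with a pencilled cross. Origin: centre of its base; z up. Home in its socket, its base is 16 mm below the mould face and it stands 20 mm proud.
- cross (a point): The pencilled cross, 13 mm across, at the centre of the large plug's crown, 36 mm above its base.
- plug_small: Small plaster natch plug, 20 g, standing upright on the bench: round, 28 mm tall, widest (30 mm) 5 mm above its base, tapering to 25 mm at 21 mm height, then to a blunt crown, unmarked. Origin: centre of its base; z up. When home its base is 12 mm below the mould face and it stands 16 mm proud.
- gauge: Dial depth gauge, 0.28 kg, 142 mm tall, standing on its two feet. Origin: midway between the feet, on their underside; x along the bar, z up, dial looks to -y. Steel bar 92 x 26 mm, its underside 30 mm above the feet, 64 mm clear between the legs; then the round dial case, 49 mm across, 24 mm thick, its top 101 mm above the feet; on top a black hand grip. Turned half round it serves as well.
- grip (a point): Centre of the gauge's black hand grip, 123 mm above its feet: a block 30 mm along x, 18 mm along y, 38 mm tall (104 to 142 mm above the feet), to be gripped from above across its 18 mm.
- foot_a (a point): Middle of the underside of the gauge's foot at x = +39 mm; the foot is 14 mm by 26 mm.
- foot_b (a point): Middle of the underside of the gauge's foot at x = -39 mm; the foot is 14 mm by 26 mm.
- tip (a point): Tip of the gauge's plunger, midway between the feet; hanging free it is 12 mm above the plane of the feet.
- plunger (a joint): How far the spring plunger is pushed up into the gauge, in m: 0 when free, 0.008 when the feet stand on the mould face and the tip on the crown of the large plug fully home; end of travel 0.017. Its spring pushes with 1 N at 0, 2 N at 0.008. The dial's needle turns with it (20 mm a turn).
- cup: Bystander: unglazed cup, 68 mm wide, 62 mm tall. Origin: centre of its underside.
- tub: Bystander: white plastic tub, 88 mm wide, 66 mm tall. Origin: centre of its underside.
- kidney: Bystander: flat dark-red rubber kidney, 40 x 99 x 8 mm. Origin: centre of its underside.

How it is judged:
By the outcome, as a careful person would: the job done as asked, in the order asked, and still so for the second after the job is handed in, while the arm keeps its last pose, push and grip.
It also fails if it takes over 72 s, if anything falls off the work surface, if the arm or the gripper's body presses on something with over 40 N, if the wrist force passes 120 N, or if a joint passes its speed limit or range.

### The arm

A 7-joint arm with a two-finger parallel gripper is mounted at the origin on a cart in front of the work surface, level with it; the furniture and walls round the work are solid. World frame = base frame: x ahead of the robot, y to its left, z up, the work surface at z = 0. Lengths are in m, angles in rad, forces in N, time in s.
With the tool pointing down it reaches from about 0.425 to 0.95 m from the base axis. Payload 4.7 kg.
Tool frame: the origin (TCP) lies at the very end of the fingers, on their centre line; the grasp point (between the pads) lies tcp_to_grasp behind it (tcp_to_grasp is the distance from the TCP to the grasp point, in m); z points along the fingers, y is the line along which they close (so a half turn about z gives the same grasp; the last joint's range is limited). The gripper opens to 85 mm and grips with 20 to 120 N. Pads are 22 mm wide; open, the fingers measure 114 mm over their backs; the gripper's body (76 mm by 85 mm) begins 54 mm behind the grasp point. The pads swing forward as they close: fully open they stand 13 mm farther back than shut.
Start: joints at [-1.251, 0.469, -0.049, 1.532, 0.024, 1.141, -0.082], TCP at [0.231, 0.634, 0.231] pointing down, gripper open.
Joint ranges: [-2.59, 2.59], [-0.33, 1.99], [-1.39, 1.29], [0.1, 2.45], [-1.04, 4.18], [0.21, 1.99], [-2.66, 2.66]. Speed limits (rad/s): [2.57, 2.57, 3.14, 3.14, 3.14, 3.14, 3.14].

### API

Orientations are given as a rotation vector (axis times angle).
In Python, from workcell import move_to, line_to, move_joints, ungrasp, close_gripper, hold, ik, get_obs, read_camera, Unreachable, hand_in, tcp_to_grasp gives the robot as it stands. The module is installed in compiled form; this text tells all that it offers. Calls block until the motion is done:
- move_to(position, orientation): joint-space move of the TCP to a pose.
- line_to(position, feed=0.15, attitude=None, contact_N=None): straight line of the TCP; attitude=None keeps the orientation; feed is the mean speed in m/s. With contact_N (N) it stops when the force on the tool has changed by that much, and returns True; else False.
- move_joints(angles): joint-space move.
- ungrasp() and close_gripper(): open the fingers fully, or close them until they stop; the grip force is fixed at half the most.
- hold(seconds).
- ik(position, orientation): joint angles nearest the present ones, or None.
- get_obs(): the state.
- read_camera(name): name is "scene" or "top" or "wrist"; returns a dict with "image" (400x640x3 uint8, blue, green, red), "mtx" (3x3 intrinsics, pixels), "cam_to_world" (4x4, takes a point from camera to world coordinates). Camera axes: x right, y down, z forward; pixel columns grow to the right and rows downward; lengths in m; the calibration is good to about 2 mm. A picture is of the moment at which its call begins. There is no depth.
A pose or a line that the arm cannot do raises Unreachable and nothing moves.
- hand_in(): hands the job in; it is judged then, once.
The state is a dict: "time_s": time; "joint_positions": joint angles; "joint_velocities": joint speeds; "effort": joint torques, N m; "tool_pos": TCP position; "ee_rot": TCP orientation; "wrist_force": force on the tool from outside, world axes, zero at the start; "wrist_torque": the same for the moment, N m; "finger_gap": finger opening in m; "grip_force": force on a finger pad.
Only numpy, scipy, OpenCV 4.12 (cv2) and the standard library are available. Lean on these libraries where they do the work, as an engineer would, in place of code of your own. Each camera call takes 0.05 s, during which the arm holds its last target. There are 200 camera calls.

## Working session

There is one attempt and no reset: what is moved stays moved. The work goes in short steps, each a Python script; the robot and the scene stay as the last script left them, time stands still between calls to the robot, and variables do not carry over. Pictures are saved under pics/ and viewed, at most 12 in all, crops included, and the job is handed in when it is done.

```bash
mkdir -p pics
python3 - <<'E'
from workcell import *
import cv2
for n in ("top","scene"):
    c=read_camera(n); cv2.imwrite(f"pics/{n}0.png",c["image"]); print(n,c["mtx"].round(1).tolist(),c["cam_to_world"].round(3).tolist())
o=get_obs(); print(o["tool_pos"],o["ee_rot"],o["time_s"],o["finger_gap"],tcp_to_grasp,o["wrist_force"])
E
```

```text
top [[468.9, 0.0, 320.9], [0.0, 468.9, 194.1], [0.0, 0.0, 1.0]] [[-0.021, -0.985, 0.169, 0.36], [-1.0, 0.02, -0.01, -0.068], [0.007, -0.17, -0.986, 1.506], [0.0, 0.0, 0.0, 1.0]]
scene [[447.5, 0.0, 317.6], [0.0, 447.5, 201.9], [0.0, 0.0, 1.0]] [[-0.696, -0.283, 0.66, -0.299], [-0.718, 0.295, -0.63, 0.794], [-0.017, -0.912, -0.409, 0.665], [0.0, 0.0, 0.0, 1.0]]
[0.23051465 0.63386541 0.230362  ] [-5.45001744e-01 -3.09373391e+00  2.72393604e-03] 0.1 0.08545152055878746 0.0187 [-0.05937585 -0.39771845 -0.19090554]
```

View pics/top0.png

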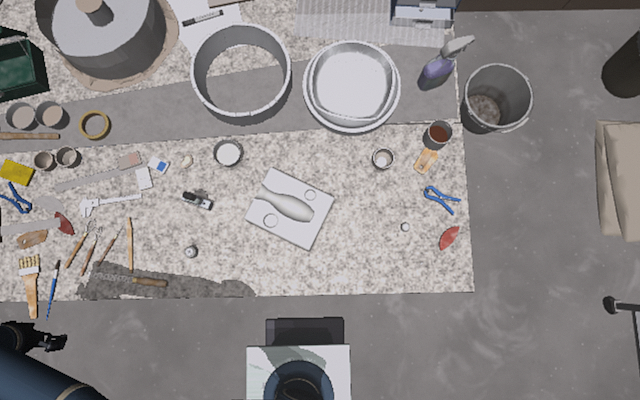

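View pics/scene0.png

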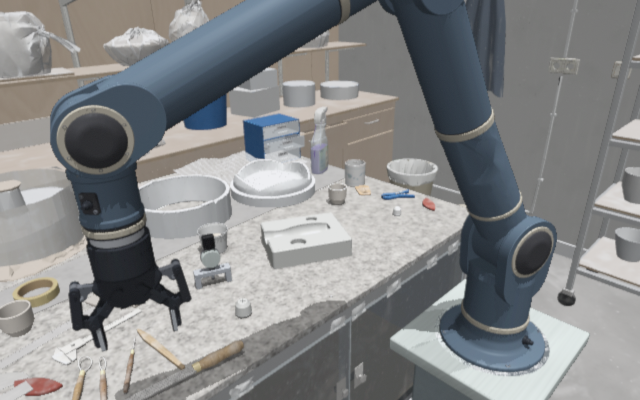

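```bash
cat > h.py <<'E'
import numpy as np, cv2
from workcell import *
def ray(c,u,v):
    d=np.linalg.inv(c["mtx"])@[u,v,1]; T=c["cam_to_world"]
    return T[:3,3],T[:3,:3]@d
def px2w(c,u,v,z):
    o,d=ray(c,u,v); return o+d*(z-o[2])/d[2]
def w2px(c,p):
    T=c["cam_to_world"]; q=c["mtx"]@(T[:3,:3].T@(np.asarray(p)-T[:3,3])); return q[:2]/q[2]
E
python3 - <<'E'
from h import *
im=cv2.imread("pics/top0.png")[140:270,180:420]
cv2.imwrite("pics/top0z.png",cv2.resize(im,None,fx=3.3,fy=3.3,interpolation=cv2.INTER_CUBIC))
c=read_camera("top")
for n,u,v,z in [("mA",275,168,.056),("mB",335,202,.056),("mC",306,250,.056),("mD",246,212,.056),("L",190,248,.036),("S",405,225,.028),("g",195,200,.1)]: print(n,px2w(c,u,v,z).round(3))
E
```

```text
mA [0.696 0.06  0.056]
mB [ 0.583 -0.127  0.056]
mC [ 0.436 -0.034  0.056]
mD [0.557 0.151 0.056]
L [0.45  0.327 0.036]
S [ 0.509 -0.348  0.028]
g [0.591 0.299 0.1  ]
```

View pics/top0z.png

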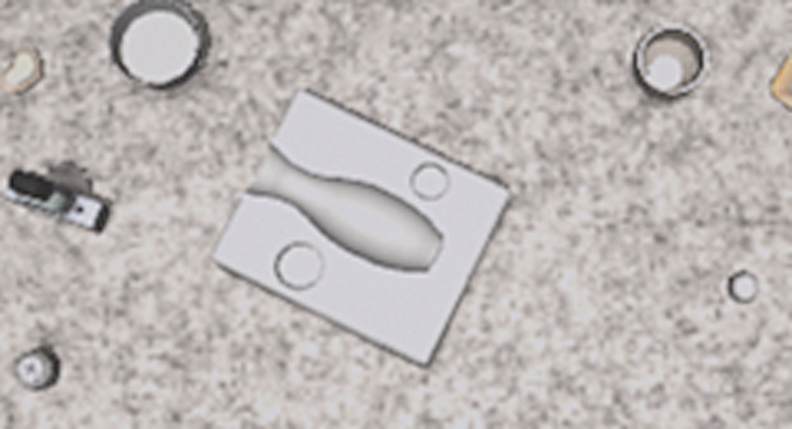

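```bash
cat >> h.py <<'E'
from scipy.spatial.transform import Rotation as R
def down(a): return (R.from_euler('z',a)*R.from_euler('x',np.pi)).as_rotvec()
def toolcam():
    c=read_camera("wrist"); o=get_obs(); T=np.eye(4); T[:3,:3]=R.from_rotvec(o["ee_rot"]).as_matrix(); T[:3,3]=o["tool_pos"]
    return np.linalg.inv(T)@c["cam_to_world"], c
E
python3 - <<'E'
from h import *
X,c=toolcam(); print(X.round(3).tolist(),c["mtx"].round(1).tolist())
for a in np.deg2rad([-122,-90,-60,-32,0,32,58,90,122,148,180]):
    print(round(np.rad2deg(a)),[ (None if q is None else q.round(2)[[0,6]].tolist()) for q in (ik(p,down(a)) for p in ([.566,.012,.3],[.45,.327,.15],[.509,-.348,.15],[.59,.3,.2]))])
E
```

```text
[[-0.001, -0.947, -0.322, 0.085], [1.0, -0.001, -0.0, -0.0], [-0.0, -0.322, 0.947, -0.142], [0.0, 0.0, 0.0, 1.0]] [[332.2, 0.0, 319.5], [0.0, 332.2, 197.7], [0.0, 0.0, 1.0]]
-122 [[-0.29, 2.55], [-0.53, 1.78], [-0.2, -2.53], [-0.41, 1.97]]
-90 [[0.75, 2.64], [-0.44, 2.29], [-0.2, -1.97], [-0.33, 2.48]]
-60 [[-0.93, -2.34], [0.13, 2.35], [-0.2, -1.45], [-1.22, -2.58]]
-32 [[-0.93, -1.85], [-1.49, -2.21], [-0.1, -1.09], [-1.22, -2.09]]
0 [[-0.73, -1.44], [-1.17, -1.99], [-0.05, -0.59], [-0.96, -1.81]]
32 [[-0.64, -0.92], [-1.08, -1.5], [-0.03, -0.05], [-0.89, -1.31]]
58 [[-0.61, -0.48], [-1.01, -1.09], [-0.01, 0.38], [-0.84, -0.89]]
90 [[-0.57, 0.06], [-0.93, -0.57], [0.02, 0.91], [-0.76, -0.39]]
122 [[-0.53, 0.6], [-0.85, -0.07], [0.05, 1.44], [-0.68, 0.12]]
148 [[-0.49, 1.04], [-0.77, 0.35], [-0.11, 2.06], [-0.62, 0.53]]
180 [[-0.44, 1.58], [-0.68, 0.86], [-0.13, 2.64], [-0.55, 1.05]]
```

Run:
```python
from h import *
import pickle
D=[]
for p in ([.50,.32,.27],[.566,.012,.30]):
    move_to(p,down(np.deg2rad(58))); hold(.2); c=read_camera("wrist"); D.append(c)
pickle.dump(D,open("d1.pkl","wb"))
print(get_obs()["time_s"])
cv2.imwrite("pics/w1.png",cv2.resize(np.vstack([c["image"] for c in D]),(480,600),interpolation=cv2.INTER_AREA))
```

```text
3.4417
```

View pics/w1.png

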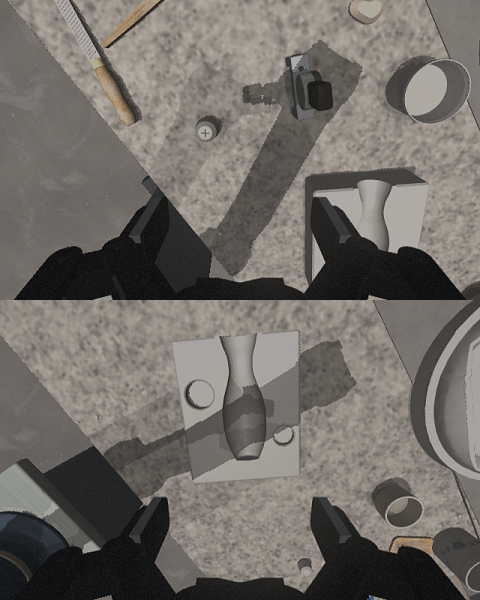

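Run:
```python
from h import *
import pickle
D=pickle.load(open("d1.pkl","rb"))
a=cv2.resize(D[1]["image"][35:245,220:410],None,fx=2,fy=2,interpolation=cv2.INTER_CUBIC)
b=cv2.resize(D[0]["image"][50:190,255:460],None,fx=2,fy=2,interpolation=cv2.INTER_CUBIC)
e=cv2.resize(D[1]["image"][325:395,380:440],None,fx=2,fy=2,interpolation=cv2.INTER_CUBIC)
im=np.zeros((420,790,3),np.uint8); im[:,:380]=a; im[:280,380:790]=b; im[280:420,380:500]=e
cv2.imwrite("pics/w1z.png",im)
```

```text
(no output)
```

View pics/w1z.png

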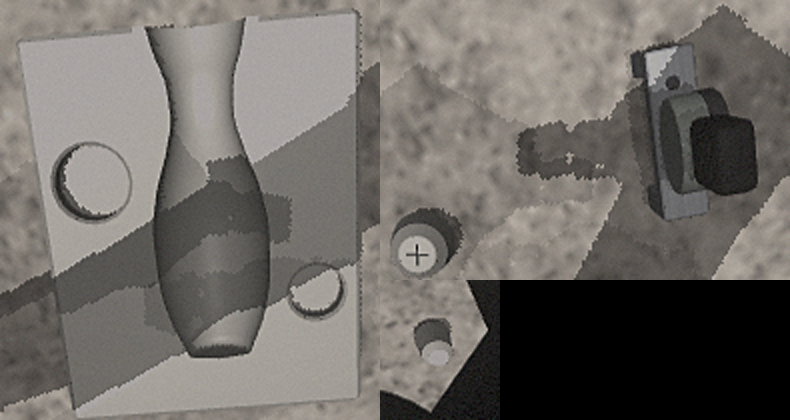

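Run:
```python
from h import *
import pickle
D=pickle.load(open("d1.pkl","rb"))
m=lambda x,y:px2w(D[1],220+x/2,35+y/2,.056)
C=np.array([m(20,42),m(358,12),m(357,397),m(76,417)]); print(C.round(4)[:,:2].tolist(),C.mean(0).round(4))
print([round(float(np.linalg.norm(C[i]-C[(i+1)%4])),4) for i in range(4)])
L=m(91.5,182.5);S=m(317,292); v=L-S; print("L",L,"S",S,"dist",np.linalg.norm(v),"exp",np.hypot(75,127))
yaw=np.arctan2(v[1],v[0])-np.arctan2(127,75); print("yaw sockets",np.rad2deg(yaw))
for a,b in ((3,0),(2,1)): d=C[b]-C[a]; print(np.rad2deg(np.arctan2(d[1],d[0])))
for a,b in ((1,0),(2,3)): d=C[b]-C[a]; print(np.rad2deg(np.arctan2(d[1],d[0]))-90)
print("cross",px2w(D[0],273.5,177,.036),"small",px2w(D[1],408,361.5,.028))
g=lambda x,y,z:px2w(D[0],255+(x-380)/2,50+y/2,z)
for z in (.03,.045):
    G=np.array([g(645,52,z),g(690,44,z),g(708,210,z),g(661,220,z)]); print(z,G.round(4)[:,:2].tolist(),G.mean(0),[round(float(np.linalg.norm(G[i]-G[(i+1)%4])),4) for i in range(4)])
    for a,b in ((3,0),(2,1)): d=G[b]-G[a]; print(np.rad2deg(np.arctan2(d[1],d[0])))
ct=G.mean(0); print("grip top px in crop",[(380+2*(u-255),2*(v-50)) for u,v in [w2px(D[0],[ct[0],ct[1],.142])]], g(728,157,.142))
```

```text
[[0.5422, 0.1598], [0.7026, 0.0772], [0.5987, -0.1208], [0.4388, -0.0378]] [0.5706 0.0196 0.056 ]
[0.1804, 0.2235, 0.1801, 0.223]
L [0.5322961 0.0787833 0.056    ] S [ 0.61043996 -0.04637747  0.056     ] dist 0.14755229737306125 exp 147.49237268414933
yaw sockets 62.54253285350895
62.39197779726282
62.323852345268044
62.734344585813574
62.578747047020244
cross [0.44194493 0.33354928 0.036     ] small [ 0.50805334 -0.34062176  0.028     ]
0.03 [[0.6086, 0.3605], [0.631, 0.3513], [0.5989, 0.2649], [0.5729, 0.2742]] [0.60285433 0.3127183  0.03      ] [0.0243, 0.0921, 0.0275, 0.0934]
67.5439448168709
69.55171652507889
0.045 [[0.606, 0.3617], [0.6275, 0.3529], [0.5966, 0.2699], [0.5717, 0.2788]] [0.6004437  0.31582153 0.045     ] [0.0233, 0.0885, 0.0264, 0.0898]
67.54394481687092
69.55171652507883
grip top px in crop [(np.float64(734.0886975236656), np.float64(157.27052569540336))] [0.59842279 0.31720775 0.142     ]
```

```bash
cat >> h.py <<'E'
YAW=np.deg2rad(62.5); SL=np.array([.5325,.0788]); SS=np.array([.6104,-.0464])
def st(tag):
    o=get_obs(); print(tag,"t",round(o["time_s"],2),"z/pos",o["tool_pos"].round(4),"gap",round(o["finger_gap"],4),"F",o["wrist_force"].round(1),"grip",round(float(o["grip_force"]),1))
def pick(xy,z):
    move_to([*xy,.11],down(YAW)); print(line_to([*xy,z],feed=.12,contact_N=10)); st("down"); close_gripper(); st("closed")
    line_to([*xy,.13],feed=.2); st("up")
def place(xy,h,depth):
    move_to([*xy,.13],down(YAW)); hold(.1); line_to([*xy,.056+h+.004],feed=.15)
    r=line_to([*xy,.056-depth+h-.003],feed=.03,contact_N=6); st(f"placed {r} want z {.056-depth+h}")
E
python3 - <<'E'
from h import *
pick([.442,.3335],.015); place(SL,.015,.016)
E
```

```text
False
down t 5.84 z/pos [0.4426 0.3337 0.0156] gap 0.0853 F [-0.7 -0.2  0. ] grip 0.0
closed t 6.38 z/pos [0.4423 0.3338 0.0158] gap 0.0332 F [-0.9 -1.4  5.7] grip 59.1
up t 7.1 z/pos [0.4411 0.3331 0.1291] gap 0.0334 F [ 0.8  0.2 -0.7] grip 59.2
placed True want z 0.055 t 9.39 z/pos [0.5323 0.0788 0.0558] gap 0.0329 F [-0.8 -0.2  5.4] grip 60.0
```

Run:
```python
from h import *
ungrasp(); line_to([*SL,.16],feed=.25); 
move_to([.53,.06,.26],down(YAW)); hold(.1); c=read_camera("wrist"); im=c["image"]; u,v=w2px(c,[*SL,.076]).astype(int); print(u,v)
cv2.imwrite("pics/p1.png",cv2.resize(im[max(0,v-70):v+70,max(0,u-90):u+90],None,fx=3,fy=3,interpolation=cv2.INTER_CUBIC))
st("")
for z in (.056,.076): print(w2px(c,[*SL,z]))
print(max(0,u-90),max(0,v-70))
import pickle; pickle.dump(c,open("d2.pkl","wb"))
```

```text
316 153
 t 11.16 z/pos [0.5288 0.0603 0.2579] gap 0.085 F [-0.2 -1.1  0.6] grip 0.0
[316.66160746 149.42096665]
[316.44233181 153.20957172]
226 83
```

View pics/p1.png

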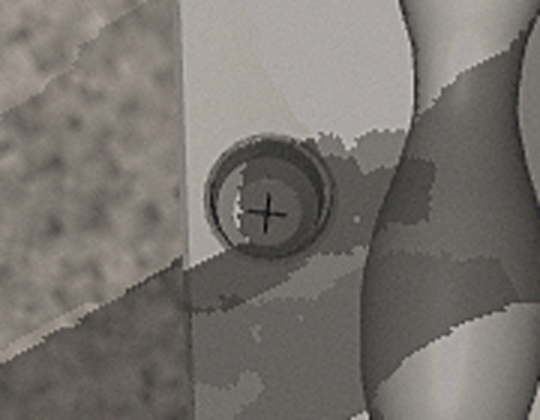

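Run:
```python
from h import *
p=[.508,-.3406]
move_to([*p,.20],down(YAW)); hold(.1); c=read_camera("wrist"); im=c["image"]; u,v=w2px(c,[*p,.028]).astype(int); print(u,v)
cv2.imwrite("pics/s1.png",cv2.resize(im[v-60:v+60,u-90:u+90],None,fx=3,fy=3)); import pickle; pickle.dump((c,u,v),open("d3.pkl","wb"))
```

```text
320 176
```

View pics/s1.png

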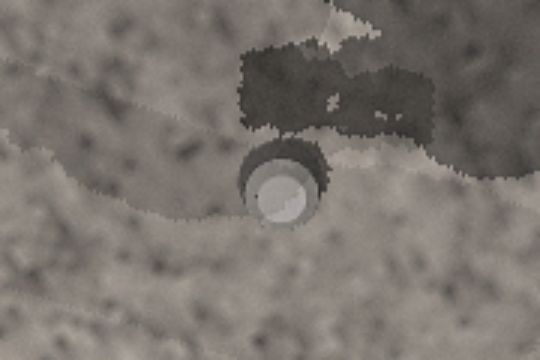

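Crown centre is at crop (282,199), i.e. pixel (324,182) against the predicted (320,176); I correct for it and pick.

Run:
```python
from h import *
import pickle
c,u,v=pickle.load(open("d3.pkl","rb"))
p=px2w(c,u-90+282/3,v-60+199/3,.028)[:2]; print(p)
pick(p,.009); 
if get_obs()["finger_gap"]>.015: place(SS,.009,.012)
```

```text
[ 0.50786879 -0.34751675]
False
down t 14.25 z/pos [ 0.5084 -0.3481  0.0098] gap 0.0851 F [-0.2  0.5  0.5] grip 0.0
closed t 14.85 z/pos [ 0.5081 -0.3476  0.0096] gap 0.0237 F [-0.6  1.   6.3] grip 58.5
up t 15.61 z/pos [ 0.5073 -0.3466  0.1288] gap 0.0233 F [ 0.7 -0.1 -0.4] grip 58.3
placed True want z 0.053 t 17.96 z/pos [ 0.6107 -0.0463  0.0562] gap 0.0242 F [-1.   0.1  6. ] grip 61.3
```

Run:
```python
from h import *
ungrasp(); line_to([*SS,.16],feed=.25); 
move_to([.585,-.0,.26],down(YAW)); hold(.1); c=read_camera("wrist"); im=c["image"]
im=im[60:260,220:420]
cv2.imwrite("pics/p2.png",cv2.resize(im,None,fx=3,fy=3,interpolation=cv2.INTER_CUBIC))
for q in ([*SS,.056],[*SS,.072],[*SL,.076]): print((w2px(c,q)-[220,60])*3)
import pickle; pickle.dump(c,open("d4.pkl","wb"))
```

```text
[428.11323062 396.83678528]
[433.67641848 411.03302109]
[ 47.76618142 192.90412316]
```

View pics/p2.png

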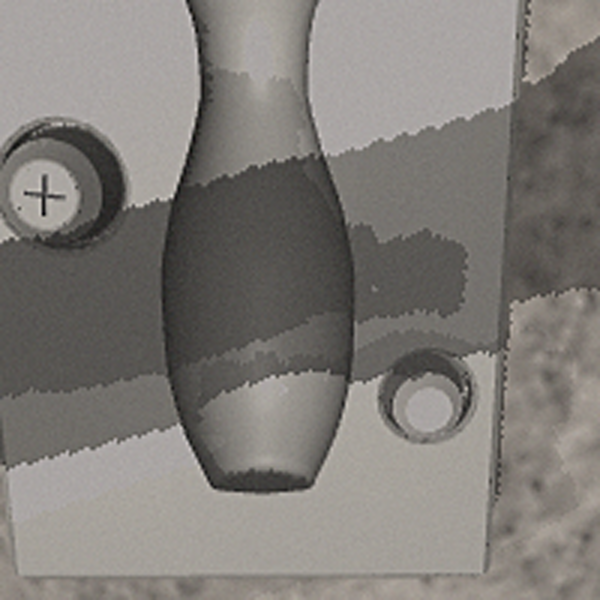

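Run:
```python
from h import *
close_gripper()
for s,h in ((SS,.072),(SL,.076)):
    move_to([*s,.10],down(YAW)); hold(.15); r=line_to([*s,h-.004],feed=.04,contact_N=7); st(f"push {r} want {h}"); line_to([*s,.11],feed=.2)
ungrasp()
gp=np.array([.600,.316]); move_to([*gp,.22],down(np.deg2rad(68.5))); hold(.1); c=read_camera("wrist"); st("over gauge")
cv2.imwrite("pics/g1.png",cv2.resize(c["image"][60:300,200:440],None,fx=2.5,fy=2.5)); 
for q in ([*gp,.142],[*gp,.104]): print((w2px(c,q)-[200,60])*2.5)
import pickle; pickle.dump(c,open("d5.pkl","wb"))
```

```text
push True want 0.072 t 22.12 z/pos [ 0.6101 -0.0463  0.0717] gap -0.0 F [-0.9  0.6  5.7] grip 2.7
push True want 0.076 t 23.84 z/pos [0.5323 0.0788 0.0761] gap 0.0003 F [ 0.  -0.4  6.5] grip 3.2
over gauge t 26.14 z/pos [0.6001 0.3134 0.2196] gap 0.0859 F [-0.3  0.9 -1.1] grip 0.0
[300.96947324 361.73990095]
[300.69000791 321.52511034]
```

View pics/g1.png

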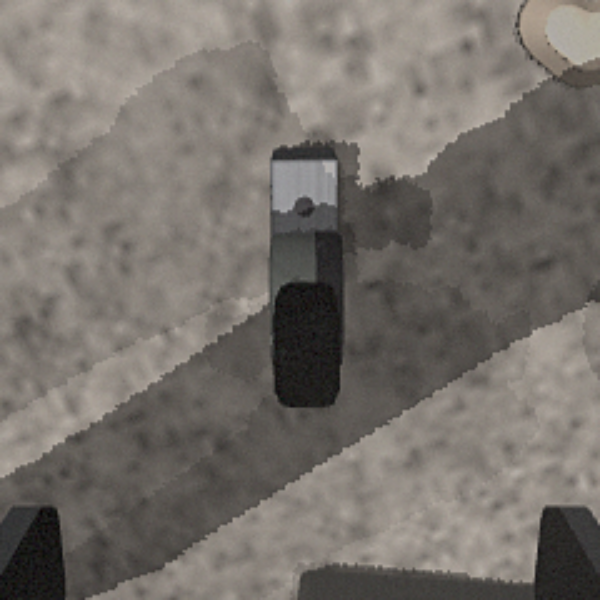

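Run:
```python
from h import *
import pickle
c=pickle.load(open("d5.pkl","rb"))
a=np.deg2rad(68.5); ax=np.array([np.cos(a),np.sin(a)])
e=px2w(c,200+306/2.5,60+405.5/2.5,.142)[:2]  # -x edge of grip top
g=e+ax*.015
print("grip centre",g, "w",np.linalg.norm(px2w(c,200+273/2.5,222,.142)-px2w(c,200+340/2.5,222,.142)))
b=px2w(c,200+305/2.5,60+159/2.5,.042)[:2]; print("from bar end",b-ax*.046)
line_to([*g,.20],attitude=down(a)); print(line_to([*g,.106],feed=.12,contact_N=10)); st("down"); close_gripper(); st("closed")
line_to([*g,.25],feed=.2); st("up")
np.save("g.npy",g)
move_to([*SL,.22],down(YAW)); hold(.2); st("over")
c=read_camera("wrist"); cv2.imwrite("pics/g2.png",c["image"]); c=read_camera("scene"); im=c["image"]
u,v=w2px(c,[*SL,.1]).astype(int); cv2.imwrite("pics/g3.png",cv2.resize(im[v-75:v+75,u-75:u+75],None,fx=3,fy=3))
```

```text
grip centre [0.60189799 0.3170499 ] w 0.019157791508224657
from bar end [0.60141456 0.31426165]
False
down t 27.36 z/pos [0.6026 0.3171 0.1069] gap 0.0855 F [-0.2  0.6 -0.2] grip 0.0
closed t 27.98 z/pos [0.6023 0.317  0.1063] gap 0.0172 F [ 1.7 -0.6  0.8] grip 59.4
up t 28.85 z/pos [0.6007 0.317  0.2482] gap 0.0173 F [-0.2  0.1 -3.3] grip 59.0
over t 30.03 z/pos [0.5332 0.0804 0.22  ] gap 0.0174 F [ 1.  -1.3 -2.6] grip 58.9
```

View pics/g2.png

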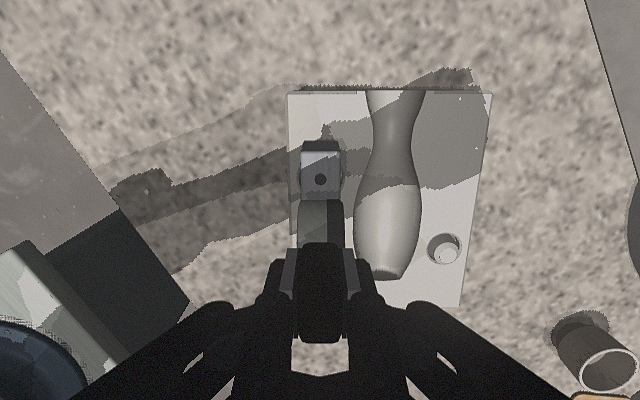

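Run:
```python
from h import *
line_to([*SL,.185],feed=.08); hold(.4); st("above"); f0=get_obs()["wrist_force"][2]
r=line_to([*SL,.156],feed=.015,contact_N=9); st(f"touch {r}"); hold(.5); st("held"); print("press",get_obs()["wrist_force"]-f0, get_obs()["wrist_torque"])
c=read_camera("scene"); im=c["image"]; u,v=w2px(c,[*SL,.12]).astype(int)
cv2.imwrite("pics/g4.png",cv2.resize(im[v-70:v+70,u-80:u+80],None,fx=4,fy=4,interpolation=cv2.INTER_CUBIC))
```

```text
above t 31.12 z/pos [0.5326 0.0789 0.1852] gap 0.0175 F [-0.9  0.2 -3.6] grip 58.9
touch True t 32.51 z/pos [0.5327 0.0787 0.1622] gap 0.0178 F [-1.   0.1  4.8] grip 59.8
held t 33.01 z/pos [0.5327 0.0787 0.1622] gap 0.0172 F [-0.7  0.8  5.7] grip 59.9
press [2.9059864  4.34486483 9.30059055] [0.00073305 0.18335203 0.01156461]
```

View pics/g4.png

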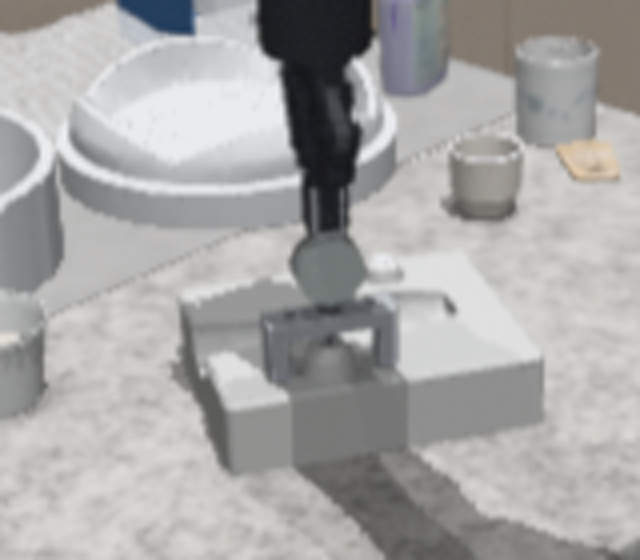

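Run:
```python
from h import *
def f():
    F=[]
    for _ in range(10): hold(.04); F.append(get_obs()["wrist_force"])
    return np.mean(F,0).round(2)
print(f()); z=get_obs()["tool_pos"][2]
print(line_to([*SL,z-.004],feed=.006,contact_N=2.5)); print(f()); st("")
```

```text
[-0.51 -0.07  5.56]
True
[-0.11  0.3   5.17]
 t 34.1 z/pos [0.5327 0.0787 0.1622] gap 0.0172 F [-0.3 -0.   5.8] grip 59.9
```

Run:
```python
from h import *
def f():
    F=[]
    for _ in range(10): hold(.04); F.append(get_obs()["wrist_force"])
    return np.mean(F,0).round(2)
for k in range(3):
    z=get_obs()["tool_pos"][2]
    print(line_to([*SL,z-.004],feed=.006,contact_N=4)); F=f(); print(F,get_obs()["tool_pos"][2],get_obs()["time_s"])
    if F[2]>7.3: break
```

```text
True
[-0.18  0.11  4.55] 0.16217874931221626 34.7583
True
[-0.49 -0.09  2.96] 0.16217963091086485 35.425
True
[-0.11  0.1   4.23] 0.16215508941162793 36.1083
```

Run:
```python
from h import *
def f():
    F=[]
    for _ in range(12): hold(.04); F.append(get_obs()["wrist_force"])
    return np.mean(F,0).round(2)
line_to([*SL,.175],feed=.04); hold(.3); f0=f(); print("free",f0)
print(line_to([*SL,.155],feed=.015,contact_N=11.3)); hold(.3); F=f(); print(F,"contact",F-f0); st("")
```

```text
free [-0.1  -0.04 -2.99]
True
[-0.35 -0.23  5.35] contact [-0.25 -0.19  8.34]
 t 39.07 z/pos [0.5328 0.0788 0.1621] gap 0.0174 F [-0.9  0.9  4.7] grip 59.9
```

Run:
```python
from h import *
def f():
    F=[]
    for _ in range(12): hold(.04); F.append(get_obs()["wrist_force"])
    return np.mean(F,0).round(2)
for N in (13.5,15):
    line_to([*SL,.175],feed=.04); hold(.3); f0=f()
    print(line_to([*SL,.153],feed=.015,contact_N=N)); hold(.3); F=f(); print(F,"contact",F-f0,get_obs()["wrist_torque"]); st("")
    if F[2]-f0[2]>9.7: break
c=read_camera("scene"); cv2.imwrite("pics/fin.png",c["image"])
```

```text
True
[-0.43  0.19  5.28] contact [-0.62  0.51  7.98] [0.08511525 0.13034691 0.04544032]
 t 42.08 z/pos [0.5328 0.0787 0.1621] gap 0.0174 F [-0.6  0.6  4.7] grip 60.0
True
[-0.77 -0.49  5.59] contact [-0.82 -0.35  8.42] [0.16135175 0.08527314 0.02902529]
 t 45.08 z/pos [0.5327 0.0786 0.1622] gap 0.0173 F [-0.6 -0.2  5.1] grip 60.0
```

Run:
```python
from h import *
def f():
    F=[]
    for _ in range(12): hold(.04); F.append(get_obs()["wrist_force"])
    return np.mean(F,0).round(2)
for z in (.1616,.1612,.1608,.1604,.1600,.1596):
    line_to([*SL,z],feed=.01); hold(.15); F=f(); print(z,F,get_obs()["tool_pos"].round(4),round(get_obs()["time_s"],1))
    if F[2]+3>9.8: break
```

```text
0.1616 [-1.66 -0.66  5.98] [0.5329 0.0787 0.1622] 46.0
0.1612 [-2.4  -0.82  8.74] [0.533  0.0786 0.1622] 46.9
```

Run:
```python
from h import *
hold(.3); st("final"); print(hand_in())
```

```text
final t 47.23 z/pos [0.5329 0.0786 0.1622] gap 0.0171 F [-2.4 -0.4  9.2] grip 60.8
the job is handed in; nothing more can be done
None
```

Job handed in at 47 s: both plugs checked home to within about 0.3 mm, and the gauge is held upright astride the large plug, feet flat, pressing with about 9 N from the arm (about 12 N on the mould with the gauge's weight); that the plunger is on the cross was judged only from the scene picture and the arm's position.

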